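# Load three chamber slides into the microscope's stage holder and clamp them

## Robot

A 6-joint arm with a two-finger parallel gripper is mounted at the origin on a cart in front of the work surface, level with it; the furniture and walls round the work are solid. World frame = base frame: x ahead of the robot, y to its left, z up, the work surface at z = 0. Lengths are in m, angles in rad, forces in N, time in s.
With the tool pointing down it reaches from about 0.35 to 0.85 m from the base axis. Payload 8.1 kg.
Tool frame: the origin (TCP) lies on the centre line of the jaws, within the pads' length; the fingertips stand 22 mm ahead of it and the grasp point (between the pads) lies 3 mm ahead of it; z points along the fingers, y is the line along which they close (so a half turn about z gives the same grasp; the last joint's range is limited). The gripper opens to 93 mm and grips with 3 to 60 N. Pads are 15 mm wide; open, the fingers measure 128 mm over their backs; the gripper's body (75 mm by 188 mm) begins 65 mm behind the grasp point.
Start: joints at [-1.376, 0.13, 1.488, -0, 1.523, -0.085], TCP at [0.166, -0.577, 0.241] pointing down, gripper open.
Joint ranges: [-2.96, 2.96], [-0.89, 2.26], [0.02, 2.5], [-1.34, 4.48], [0, 2.73], [-2.66, 2.66]. Speed limits (rad/s): [2.39, 2.39, 2.79, 3.14, 3.14, 3.14].

## Interface

Orientations are given as a rotation vector (axis times angle).
In Python, from plant import robot, read_camera gives the robot as it stands (robot), with the cameras as plain functions.
- The arm moves only by the shell command python3 inch.py [FORCE], which reads ROWS from standard input. ROWS is a JSON object whose key "segments" holds a list of rows, 1 to 20 of them, each of 5 numbers: the finger opening in m, then dx, dy, dz in shares of the most that a row can go, 1 being 50 mm, then a turn about the tool's z in fractions of the full range, 1 being pi rad; each row shifts and turns the commanded pose from where the row before left it, along the tool's axes as they then stand; what a row does not reach is not made up. A row lasts 1/10 s, in which the tool goes at most 0.05 m and 0.15 rad, less where a joint would pass 70% of its speed; a pose out of reach is approached as far as the arm can. The fingers move at their own pace and stop on an object; FORCE is the grip in N (left out, the last holds). Time passes only in rows, so rows that do not move let the fingers close. It prints the time, the measured TCP pose, the force, the opening and the grip force at its end. Input that does not fit is refused with a message, and nothing moves.
- robot.read_state(): the state, without advancing time (a new reading comes with each control period).
- read_camera(name): name is "scene" or "top" or "wrist"; returns a dict with "image" (420x560x3 uint8, red, green, blue), "fx", "fy", "cx", "cy" (pixels), "R" (3x3) and "t" (3): a world point X has camera coordinates R X + t. Camera axes: x right, y down, z forward; pixel columns grow to the right and rows downward; lengths in m; the calibration is good to about 2 mm. A picture is of the moment at which its call begins. There is no depth.
- robot.close_job(): hands the job in; it is judged then, once.
The state is a dict: "t": time; "q": joint angles; "dq": joint speeds; "joint_torque": joint torques, N m; "tool_pos": TCP position; "orientation": TCP orientation; "force": force on the tool from outside, world axes, zero at the start; "wrist_torque": the same for the moment, N m; "opening": finger opening in m; "gripper_force": force on a finger pad.
Only numpy, scipy, OpenCV 4.12 (cv2) and the standard library are available. Lean on these libraries where they do the work, as an engineer would, in place of code of your own. Each camera call takes 0.05 s, during which the arm holds its last target. There are 200 camera calls.

## Task

Load the microscope's stage holder: lay the three lidded chamber slides flat side by side in its three bays, one lengthwise between each pair of fins, then push the clamp bar by its black thumb tab towards the rear stop until it holds all three slides by their ends against the stop, and let go. There are cells in the slides, so keep them level the whole time, and leave the other things on the bench where they are.

Things in the scene. Friction and masses are not known exactly. Their poses are not given: they have to be found in the camera images.
- slide_1: lidded chamber slide, the same as the other two: glass base 60 (x) x 25 (y) x 2.6 mm, on it, centred, a clear eight-well chamber block with a grey-topped white lid, 54 (x) x 22 (y) mm, from 2.6 to 17 mm above the underside; 35 g; either end may lead. Origin: centre of the underside; x lengthwise, z up. At the start it lies across the grey trough, on its 3 mm floor.
- slide_2: lidded chamber slide, the same as the other two: glass base 60 (x) x 25 (y) x 2.6 mm, on it, centred, a clear eight-well chamber block with a grey-topped white lid, 54 (x) x 22 (y) mm, from 2.6 to 17 mm above the underside; 35 g; either end may lead. Origin: centre of the underside; x lengthwise, z up. At the start it lies on the bench.
- slide_3: lidded chamber slide, the same as the other two: glass base 60 (x) x 25 (y) x 2.6 mm, on it, centred, a clear eight-well chamber block with a grey-topped white lid, 54 (x) x 22 (y) mm, from 2.6 to 17 mm above the underside; 35 g; either end may lead. Origin: centre of the underside; x lengthwise, z up. At the start it lies on the bench.
- trough: dark grey open incubation trough, fixed: 72 (x) x 156 (y) x 20 mm high, walls and floor 3 mm. Slide_1 lies across it, lengthwise along the trough's x, about 3 mm between each end and the long walls, so fingers fit only beside its long sides. Origin: centre of the underside.
- holder: microscope stage holder, fixed: aluminium plate 5 mm thick, x = -95 to +45 mm, y = -61 to +61 mm, with three bays side by side, 32 mm apart along y, between four dark fins. Rear stop: dark strip 4 mm tall, face at x = +30 mm. Guide blocks 6.5 mm tall at x = -59 to -25, y = 52 to 61 mm, both sides. Origin: underside of the plate below the middle bay; x from clamp bar to rear stop.
- bay0 (a point): on the plate's top (5 mm above the bench), centre of the bay at the holder's y = -32 mm: where the centre of a slide's underside lies when the slide is home against the rear stop; axes as the holder's
- bay1 (a point): the same for the middle bay, y = 0. Fins: 3.5 mm thick, x = -20 to +20 mm, at y = -48, -16, +16, +48 mm, tops 15 mm above the plate. A bay is 28.5 mm wide: no room for fingers beside a slide, but its ends stand free beyond the fins
- bay2 (a point): the same for the bay at y = +32 mm
- clamp_bar (a joint): travel of the clamp bar to the rear stop, m. Steel bar, 102 mm long (y), 8 thick (x), 4 tall, lying on the plate across all bays; its face is at the holder's x = -46 mm + value. With three slides home it bears at 0.016; empty it runs to 0.019. Starts open at 0 to 0.005; stays where it is left, friction about 2 N; a few newtons more push the slides home.
- clamp_tab (a point): point on the upright black thumb tab of the clamp bar, 6 mm below its top: tab 8 (x) x 16 (y) mm, its top 31 mm above the bench; moves with the bar, at the holder's x = -82 mm + joint value, y = 0
- microscope_1: inverted microscope, fixed furniture behind the slides on the bench, over 0.4 m tall; its eyepieces and foot reach forward to about x = 0.59 m, y = -0.08 to -0.25 m in the world: pass in front of it
- petri_1: closed round culture dish with pink medium, 59 mm across, 14 high; origin under its centre; a bystander
- flask_a: culture flask lying flat, 92x52x25 mm with a red cap; origin under its centre; a bystander
- cover_slips: small white printed carton, 50x59x30 mm; origin under its centre; a bystander
- objective_can: plastic can with black lid, 34 mm across, 52 high; origin under its centre; a bystander
- beaker_50: small glass beaker, 45 mm across, 59 high; origin under its centre; a bystander
- forceps: steel forceps lying flat, 12x122x6 mm, long along their y; origin near the middle; a bystander

How it is judged:
At the end, for the whole second after the job is handed in: A slide lies flat at rest in each of the three bays: its centre within 3.5 mm of the bay's home point, under 2 mm above the plate, within 0.1 rad of the holder's direction and 0.06 rad of level; the clamp bar stands between 0.0145 and 0.0175, against the slides' ends (((horizontal distance between slide_1 and bay0 below 0.0035 m and z of slide_1 in the frame of bay0 below 0.002 m and angle between the x axis of slide_1 and the x axis of holder, either way round below 0.1 rad and angle between slide_1's own z axis and vertical below 0.06 rad and linear speed of slide_1 below 0.02 m/s) or (horizontal distance between slide_2 and bay0 below 0.0035 m and z of slide_2 in the frame of bay0 below 0.002 m and angle between the x axis of slide_2 and the x axis of holder, either way round below 0.1 rad and angle between slide_2's own z axis and vertical below 0.06 rad and linear speed of slide_2 below 0.02 m/s) or (horizontal distance between slide_3 and bay0 below 0.0035 m and z of slide_3 in the frame of bay0 below 0.002 m and angle between the x axis of slide_3 and the x axis of holder, either way round below 0.1 rad and angle between slide_3's own z axis and vertical below 0.06 rad and linear speed of slide_3 below 0.02 m/s)) and ((horizontal distance between slide_1 and bay1 below 0.0035 m and z of slide_1 in the frame of bay1 below 0.002 m and angle between the x axis of slide_1 and the x axis of holder, either way round below 0.1 rad and angle between slide_1's own z axis and vertical below 0.06 rad and linear speed of slide_1 below 0.02 m/s) or (horizontal distance between slide_2 and bay1 below 0.0035 m and z of slide_2 in the frame of bay1 below 0.002 m and angle between the x axis of slide_2 and the x axis of holder, either way round below 0.1 rad and angle between slide_2's own z axis and vertical below 0.06 rad and linear speed of slide_2 below 0.02 m/s) or (horizontal distance between slide_3 and bay1 below 0.0035 m and z of slide_3 in the frame of bay1 below 0.002 m and angle between the x axis of slide_3 and the x axis of holder, either way round below 0.1 rad and angle between slide_3's own z axis and vertical below 0.06 rad and linear speed of slide_3 below 0.02 m/s)) and ((horizontal distance between slide_1 and bay2 below 0.0035 m and z of slide_1 in the frame of bay2 below 0.002 m and angle between the x axis of slide_1 and the x axis of holder, either way round below 0.1 rad and angle between slide_1's own z axis and vertical below 0.06 rad and linear speed of slide_1 below 0.02 m/s) or (horizontal distance between slide_2 and bay2 below 0.0035 m and z of slide_2 in the frame of bay2 below 0.002 m and angle between the x axis of slide_2 and the x axis of holder, either way round below 0.1 rad and angle between slide_2's own z axis and vertical below 0.06 rad and linear speed of slide_2 below 0.02 m/s) or (horizontal distance between slide_3 and bay2 below 0.0035 m and z of slide_3 in the frame of bay2 below 0.002 m and angle between the x axis of slide_3 and the x axis of holder, either way round below 0.1 rad and angle between slide_3's own z axis and vertical below 0.06 rad and linear speed of slide_3 below 0.02 m/s)) and value of joint clamp_bar between 0.0145 and 0.0175 m); the robot touches nothing.
It fails at once if a slide is tilted by more than 0.35 rad (angle between any of slide_1, slide_2, slide_3's own z axis and vertical above 0.35 rad).
It fails at once if a bystander is moved by more than 20 mm (distance of any of petri_1, flask_a, cover_slips, objective_can, beaker_50, forceps from where it was at the start of the episode above 0.02 m).
It also fails if it takes over 72 s, if anything falls off the work surface, if the arm or the gripper's body presses on something with over 40 N, if the wrist force passes 120 N, or if a joint passes its speed limit or range.

## Working session

There is one attempt and no reset: what is moved stays moved. The work goes in short steps, Python scripts to look and compute and a shell command to move; the robot and the scene stay as the last step left them, time stands still between calls to the robot, and variables do not carry over. Pictures are saved under pics/ and viewed, at most 10 in all, crops included, and the job is handed in when it is done.

```bash
ls; mkdir -p pics
python3 - <<'E'
from plant import robot, read_camera
import cv2,pickle
d={}
for n in("scene","top","wrist"):
    c=read_camera(n);d[n]=c
    cv2.imwrite(f"pics/{n}0.png",c["image"][:,:,::-1])
    print(n,c["fx"],c["fy"],c["cx"],c["cy"],c["R"],c["t"])
pickle.dump(d,open("cams0.pkl","wb"))
print(robot.read_state())
E
```

```text
inch.py
pics
plant.py
scene 397.79360305414633 397.79360305414633 280.26585526997815 206.32105196909748 [[-0.44536045 -0.8953376   0.00496488]
 [-0.6809143   0.33509051 -0.65120663]
 [ 0.58138609 -0.29340234 -0.75888423]] [0.20181433 0.45470208 0.99354108]
top 401.18572911335934 401.18572911335934 280.79365699646064 207.32258652520343 [[-1.07908532e-03 -9.99998806e-01  1.10610853e-03]
 [-9.85428005e-01  8.75223052e-04 -1.70090801e-01]
 [ 1.70089629e-01 -1.27353281e-03 -9.85427773e-01]] [-0.05143508  0.5939214   0.937926  ]
wrist 366.7067240971798 366.7067240971798 276.8772700744833 211.92205545827548 [[ 2.76205704e-01 -9.61098350e-01 -6.08059106e-04]
 [-9.21626559e-01 -2.65041431e-01  2.83474029e-01]
 [-2.72607582e-01 -7.77367403e-02 -9.58979721e-01]] [-0.59808038 -0.03158481  0.39058695]
{'t': 0.15, 'q': array([-1.37639845e+00,  1.30987694e-01,  1.48903160e+00, -2.21506523e-07,
        1.52299200e+00, -8.54102621e-02]), 'dq': array([-0.00136776, -0.00168812, -0.00388574,  0.00056292, -0.00010799,
       -0.00060174]), 'joint_torque': array([ 4.42499932e-04, -5.60474110e+01, -4.92334628e+01,  7.67672388e-02,
        3.05987173e-02, -8.85976374e-05]), 'tool_pos': array([ 0.16563951, -0.57626077,  0.23982703]), 'orientation': array([-3.10949465e+00, -4.37891675e-01,  1.21666007e-04]), 'force': array([-0.01968357,  0.0244697 ,  0.08532477]), 'wrist_torque': array([-0.00322157, -0.04387212,  0.00423421]), 'gripper_force': 0.0, 'opening': 0.09276999074281139}
```

View pics/top0.png

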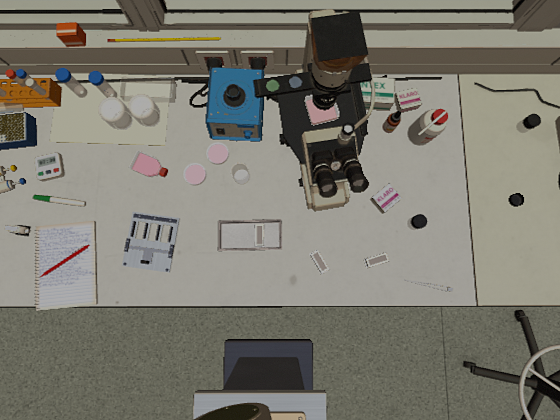

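View pics/scene0.png

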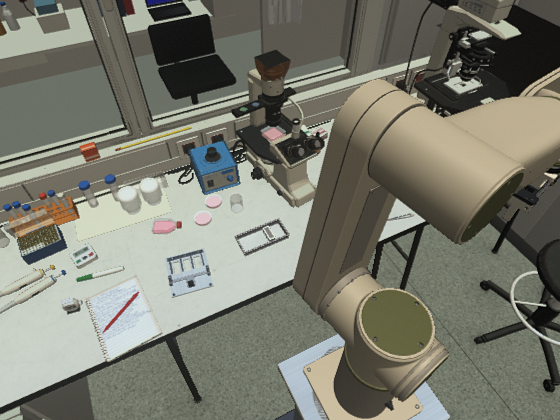

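The top view shows the holder at about (152,242), with its tab at the front (bottom). The trough is at (250,235) with slide_1 at (260,235). The other two slides are at (319,262) and (376,260). The scene view agrees. Next I'll work out coarse world positions and the wrist camera's mounting.

```bash
cat > h.py <<'E'
import numpy as np,cv2,pickle
from scipy.spatial.transform import Rotation as Ro
def ray(c,p,z):
    "world point on plane z seen at pixel p"
    C=-c["R"].T@c["t"]; d=c["R"].T@np.array([(p[0]-c["cx"])/c["fx"],(p[1]-c["cy"])/c["fy"],1])
    return C+d*(z-C[2])/d[2]
def proj(c,X):
    x=c["R"]@np.array(X,float)+c["t"]; return np.array([c["fx"]*x[0]/x[2]+c["cx"],c["fy"]*x[1]/x[2]+c["cy"]])
def tri(obs):
    "obs: list of (cam,pixel) -> point and residual"
    A=np.zeros((3,3));b=np.zeros(3);L=[]
    for c,p in obs:
        C=-c["R"].T@c["t"]; d=ray(c,p,0)-C; d/=np.linalg.norm(d); M=np.eye(3)-np.outer(d,d); A+=M;b+=M@C;L.append((M,C))
    X=np.linalg.solve(A,b); return X,[np.linalg.norm(M@(X-C)) for M,C in L]
def move(s,xy,z=None,yaw=None):
    "tool-axis shift to reach world xy,z; yaw=desired heading of tool y axis (mod pi)"
    R=Ro.from_rotvec(s["orientation"]).as_matrix(); p=s["tool_pos"]
    d=R.T@(np.array([*xy,p[2] if z is None else z])-p)
    out=[*np.round(d,4)]
    if yaw is not None:
        cur=np.arctan2(R[1,1],R[0,1]); a=-(yaw-cur); out.append(round(float((a+np.pi/2)%np.pi-np.pi/2),4))
    return out
E
python3 - <<'E'
from h import *
from plant import robot, read_camera
d=pickle.load(open("cams0.pkl","rb"))
c=d["top"]
for n,p,z in[("holder c",(152,242),.005),("tab",(140,265),.03),("trough",(250,235),.02),("s1",(260,234),.02),("s2",(319,262),.017),("s3",(376,260),.017),("trL",(218,235),.02),("trR",(282,235),.02)]: print(n,ray(c,p,z).round(3))
s=robot.read_state();w=d["wrist"];R=Ro.from_rotvec(s["orientation"]).as_matrix()
C=-w["R"].T@w["t"];print("cam in tool",(R.T@(C-s["tool_pos"])).round(4),"\n",(w["R"]@R).round(3))
im=cv2.resize(c["image"][195:285,110:400],None,fx=2.7,fy=2.7,interpolation=cv2.INTER_CUBIC)
E
```

```text
holder c [0.513 0.275 0.005]
tab [0.454 0.294 0.03 ]
trough [0.529 0.025 0.02 ]
s1 [0.531 0.    0.02 ]
s2 [ 0.461 -0.147  0.017]
s3 [ 0.466 -0.289  0.017]
trL [0.529 0.106 0.02 ]
trR [ 0.529 -0.055  0.02 ]
cam in tool [ 0.0804 -0.0015 -0.1433] 
 [[ 0.     1.    -0.001]
 [-0.959 -0.    -0.284]
 [-0.284  0.001  0.959]]
```

View pics/wrist0.png

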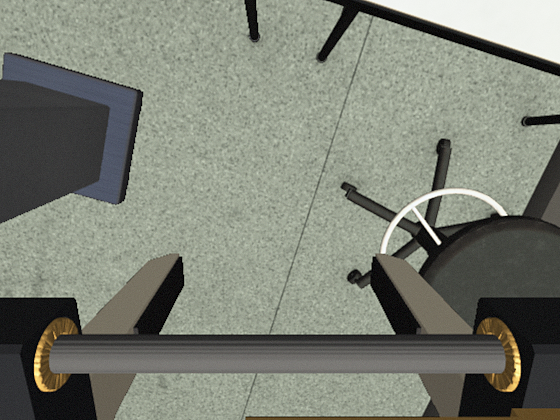

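The wrist view shows both fingers, with tips at about (165,260) and (390,260), and only floor below. I'll move over slides 2 and 3 to look.

The manual's scale: shifts go in shares of 50 mm and turns go in shares of pi rad. Converting my numbers, 0.03 m is 0.6, -0.025 m is -0.5, 0.14 rad is 0.0446.

```bash
echo '{"segments": [[0.093,0.6,-0.5,0.08,0],[0.093,0.6,-0.5,0.08,0],[0.093,0.6,-0.5,0.08,0],[0.093,0.6,-0.5,0.08,0],[0.093,0.6,-0.5,0.08,0],[0.093,0.6,-0.5,0.08,0],[0.093,0.6,-0.5,0.08,0],[0.093,0.6,-0.5,0.08,0],[0.093,0.6,-0.5,0.08,0],[0.093,0.6,-0.5,0.08,0],[0.093,0.4,-0.5,0,0],[0.093,0,0,0,0.0446],[0.093,0,0,0,0.0442],[0.093,0,0,0,0],[0.093,0,0,0,0]]}' | python3 inch.py 5
python3 - <<'E'
from plant import robot, read_camera
from h import *
c=read_camera("wrist");s=robot.read_state();pickle.dump((c,s),open("w1.pkl","wb"))
cv2.imwrite("pics/w1.png",c["image"][:,:,::-1])
E
```

```text
t: 1.65
tool_pos: [0.3972, -0.224, 0.2005]
orientation: [-3.141, -0.008, 0.0]
force: [-0.4, 0.5, -0.0]
opening: 0.0931
gripper_force: 0.0
```

View pics/w1.png

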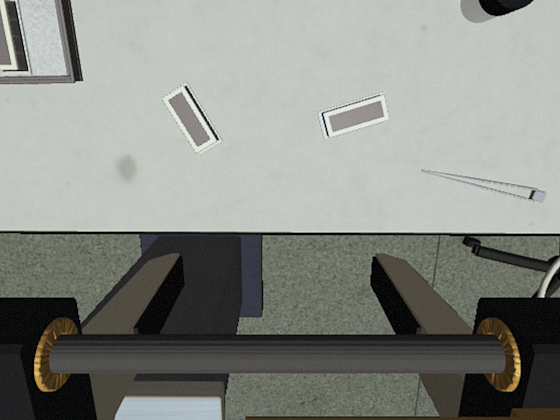

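Slide_2 shows at about (191,118) and slide_3 at (355,116), both with grey lid tops. For a stereo baseline I'll move towards slide_3, then segment the lids in both views.

Converted, 0.03 m is 0.6, 0.02 m is 0.4.

```bash
echo '{"segments": [[0.093,0.6,0.4,0.4,0],[0.093,0.6,0.4,0.4,0],[0.093,0.2,0.4,0.4,0],[0.093,0,0,0,0],[0.093,0,0,0,0]]}' | python3 inch.py
cat >> h.py <<'E'
def lids(c,lo=300,hi=4000):
    "grey lid tops: centre px, long-side direction endpoints px"
    im=c["image"].astype(int); v=im.mean(2); warm=im[:,:,0]-im[:,:,2]
    m=((v>95)&(v<170)&(warm>2)&(warm<40)).astype(np.uint8)
    m=cv2.morphologyEx(m,cv2.MORPH_OPEN,np.ones((3,3)))
    n,l,st,ce=cv2.connectedComponentsWithStats(m); out=[]
    for i in range(1,n):
        if not lo<st[i,4]<hi: continue
        pts=np.argwhere(l==i)[:,::-1].astype(np.float32); r=cv2.minAreaRect(pts); a=sorted(r[1])
        if st[i,4]/(a[0]*a[1]+1)<.75 or not 2.0<a[1]/a[0]<4.5: continue
        b=cv2.boxPoints(r); e=b[1]-b[0] if np.linalg.norm(b[1]-b[0])>np.linalg.norm(b[2]-b[1]) else b[2]-b[1]
        out.append((np.array(r[0]),e/2,tuple(np.round(a,1)),st[i,4]))
    return out
def slide(c,o,z):
    X=ray(c,o[0],z); a=ray(c,o[0]-o[1],z); b=ray(c,o[0]+o[1],z); d=b-a
    return X.round(4),round(float(np.degrees(np.arctan2(d[1],d[0]))%180),2),round(float(np.linalg.norm(d)),4)
E
python3 - <<'E'
from plant import robot, read_camera
from h import *
c=read_camera("wrist");s=robot.read_state();pickle.dump((c,s),open("w2.pkl","wb"))
c1,_=pickle.load(open("w1.pkl","rb"))
print(c1["image"][118,191],c1["image"][116,355],c1["image"][160,300],c1["image"][50,110], s["tool_pos"])
for k in(c1,c):
    for o in lids(k): print(o[0].round(1),o[2],o[3],slide(k,o,.017))
A,B=lids(c1),lids(c)
for a in A:
    for b in B:
        X,r=tri([(c1,a[0]),(c,b[0])]); print(X.round(4),np.round(r,4))
E
```

```text
t: 2.2
tool_pos: [0.4666, -0.2839, 0.1397]
orientation: [-3.14, -0.003, 0.003]
force: [1.0, -0.1, -0.1]
opening: 0.0926
gripper_force: 0.0
[138 135 130] [150 145 141] [195 198 190] [191 198 188] [ 0.4670222  -0.28390754  0.14076782]
[188.7 119.1] (np.float64(15.4), np.float64(55.4)) 841 (array([ 0.4639, -0.1459,  0.017 ]), 30.22, 0.0455)
[356.3 115.9] (np.float64(15.9), np.float64(54.1)) 848 (array([ 0.4673, -0.2906,  0.017 ]), 106.98, 0.0458)
[288.  212.5] (np.float64(17.4), np.float64(60.5)) 1028 (array([ 0.4673, -0.2906,  0.017 ]), 107.22, 0.0459)
[ 0.5113 -0.2473  0.2929] [0.0509 0.0509]
[ 0.4673 -0.2907  0.0169] [0. 0.]
```

The two views put slide_3's lid at z = 16.9 mm with zero residual, matching the 17 mm given. It lies at (0.4673, -0.2906), heading 107.1°. Next is the end grasp on the 54 mm block, with tips about 6 mm up (TCP z = 0.028).

Run:
```python
from plant import robot, read_camera
from h import *
s=robot.read_state();print(s["q"].round(3),move(s,(.4673,-.2906),.028,np.radians(107.1)))
```

```text
[-0.64   0.057  1.752  0.     1.333  0.929] [np.float64(0.0003), np.float64(0.0068), np.float64(0.1128), -0.2968]
```

Converted, 0.03 m is 0.6, 0.02 m is 0.4, -0.148 rad is -0.0471.

```bash
echo '{"segments": [[0.08,0,0.14,0.4,0],[0.08,0,0,0.6,-0.0471],[0.08,0,0,0.6,-0.0471],[0.08,0,0,0.4,0],[0.08,0,0,0.26,0],[0.08,0,0,0,0],[0.05,0,0,0,0],[0.04,0,0,0,0],[0.04,0,0,0,0],[0.04,0,0,0,0],[0.04,0,0,0,0]]}' | python3 inch.py 10
```

```text
t: 3.35
tool_pos: [0.468, -0.2914, 0.0287]
orientation: [3.106, 0.464, 0.002]
force: [-1.8, 1.1, 5.8]
opening: 0.0539
gripper_force: 10.0
```

Gripped at 53.9 mm as expected. Next I'll lift, carry in front of the microscope, turn to the holder's direction, and look at the holder.

Converted, -0.04 m is -0.8, -0.036 m is -0.72.

```bash
echo '{"segments": [[0.04,0,0,-0.4,0],[0.04,0,0,-0.8,0],[0.04,0,0,-0.8,0],[0.04,0.12,-0.4,-0.6,0],[0.04,0.24,-0.72,0,0],[0.04,0.26,-0.8,0,0],[0.04,0.26,-0.8,0,0],[0.04,0.26,-0.8,0,0],[0.04,0.26,-0.8,0,0],[0.04,0.26,-0.8,0,0],[0.04,0.26,-0.8,0,0],[0.04,0.26,-0.8,0,0],[0.04,0.26,-0.8,0,0],[0.04,0.24,-0.72,0,0],[0.04,0.12,-0.4,0,0]]}' | python3 inch.py
echo '{"segments": [[0.04,0,0,0,-0.0318],[0.04,0,0,0,-0.0477],[0.04,0,0,0,-0.0477],[0.04,0,0,0,-0.0477],[0.04,0,0,0,-0.0477],[0.04,0,0,0,-0.0477],[0.04,0,0,0,-0.0477],[0.04,0,0,0,-0.0477],[0.04,0,0,0,0],[0.04,0,0,0,0]]}' | python3 inch.py
python3 - <<'E'
from plant import robot, read_camera
from h import *
c=read_camera("wrist");s=robot.read_state();pickle.dump((c,s),open("w3.pkl","wb"))
cv2.imwrite("pics/w3.png",c["image"][:,:,::-1])
E
```

```text
t: 4.85
tool_pos: [0.4745, 0.1659, 0.1577]
orientation: [-3.106, -0.467, -0.0]
force: [0.0, -0.3, 0.1]
opening: 0.0538
gripper_force: 10.0
t: 5.85
tool_pos: [0.4748, 0.1631, 0.1576]
orientation: [-2.36, -2.074, 0.0]
force: [0.1, -0.5, 0.0]
opening: 0.054
gripper_force: 10.0
```

View pics/w3.png

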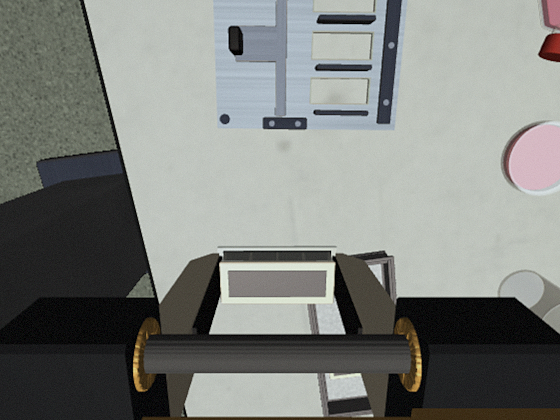

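The wrist view shows the slide held level at about (277,282). The holder is ahead: tab at (236,40), stop strip at (385,60), plate front corners near (217,128) and (394,128). I'll move closer so that the whole holder is in view.

Converted, 0.035 m is 0.7, 0.03 m is 0.6.

```bash
echo '{"segments": [[0.04,0.4,0,0,0],[0.04,0.7,0.16,0,0],[0.04,0.6,0.14,0,0],[0.04,0.2,0.1,0,0],[0.04,0,0,0,0],[0.04,0,0,0,0],[0.04,0,0,0,0]]}' | python3 inch.py
python3 - <<'E'
from plant import robot, read_camera
from h import *
c=read_camera("wrist");s=robot.read_state();pickle.dump((c,s),open("w4.pkl","wb"))
im=c["image"][:,:,::-1]; cv2.imwrite("pics/w4.png",im)
cv2.imwrite("pics/w4c.png",cv2.resize(im[20:250,170:420],(800,736-138),interpolation=cv2.INTER_CUBIC) if 0 else cv2.resize(im[10:250,160:480],None,fx=2.5,fy=2.5,interpolation=cv2.INTER_CUBIC))
print(s["tool_pos"],Ro.from_rotvec(s["orientation"]).as_matrix().round(4))
E
```

```text
t: 6.6
tool_pos: [0.5062, 0.2538, 0.1574]
orientation: [-2.356, -2.078, 0.001]
force: [0.0, 0.5, -0.9]
opening: 0.054
gripper_force: 10.0
[0.50628461 0.25384112 0.15757575] [[ 1.252e-01  9.921e-01 -3.000e-04]
 [ 9.921e-01 -1.252e-01 -4.000e-04]
 [-4.000e-04 -3.000e-04 -1.000e+00]]
```

View pics/w4c.png

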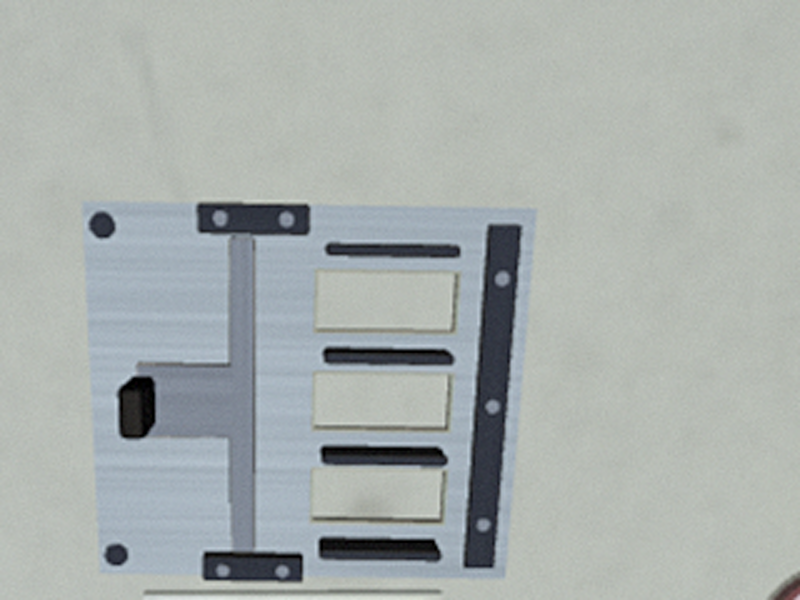

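The crop shows the whole holder. In crop pixels, the plate corners are (83,202), (537,209), (505,577) and (100,572), the stop face runs from (488,224) to (464,567), and the tab is at (137,405). Now I'll fit the pose.

```bash
cat >> h.py <<'E'
def hold(p,X):
    c,s=np.cos(p[2]),np.sin(p[2]); return [p[0]+c*X[0]-s*X[1],p[1]+s*X[0]+c*X[1],X[2]+(p[3] if len(p)>3 else 0)]
E
python3 - <<'E'
from h import *
from scipy.optimize import least_squares
c,s=pickle.load(open("w4.pkl","rb"));c3,_=pickle.load(open("w3.pkl","rb"))
M=[((-95,61,5),(83,202)),((45,61,5),(537,209)),((45,-61,5),(505,577)),((-95,-61,5),(100,572)),
((-59,61,11.5),(198,205)),((-25,52,11.5),(309,233)),((-25,-52,11.5),(302,553)),((-59,-52,11.5),(204,554))]
X=np.array([m[0] for m in M])/1e3; P=np.array([m[1] for m in M])/2.5-.3+[160,10]
g=cv2.cvtColor(c["image"],cv2.COLOR_RGB2GRAY)
Q=cv2.cornerSubPix(g,P[:4].astype(np.float32).reshape(-1,1,2),(3,3),(-1,-1),(3,50,.01)).reshape(-1,2)
print((Q-P[:4]).round(1).tolist()); P[:4]=Q
f=lambda p:np.concatenate([proj(c,hold(p,x))-q for x,q in zip(X,P)])
for p0 in([.5,.3,-.1],[.5,.3,-.1,0]):
    r=least_squares(f,p0,loss="soft_l1");print(r.x.round(4),np.degrees(r.x[2]).round(2),f(r.x).reshape(-1,2).round(1).tolist())
for x in (-95,45):
    pass
g3=cv2.cvtColor(c3["image"],cv2.COLOR_RGB2GRAY)
q3=cv2.cornerSubPix(g3,np.array([[[217,128]],[[394,128]]],np.float32),(3,3),(-1,-1),(3,50,.01)).reshape(-1,2)
for a,b in((q3[0],P[3]),(q3[1],P[2])): print("tri",tri([(c3,a),(c,b)]))
p=least_squares(f,[.5,.3,-.1],loss="soft_l1").x; np.save("hold.npy",p)
for n,y in(("bay0",-.032),("bay1",0),("bay2",.032)): print(n,np.round(hold(p,[0,y,.005]),4),"crop px fins:",((proj(c,hold(p,[-.02,y-.016,.02]))-[160,10])*2.5).round(0))
print("tab px",((proj(c,hold(p,[-.082,0,.031]))-[160,10])*2.5).round(0),"tabworld",np.round(hold(p,[-.082,0,.025]),4))
print("barface x",[(v,((proj(c,hold(p,[-.046+v,.02,.009]))-[160,10])*2.5).round(0).tolist()) for v in(0,.0025,.005)],"stop",((proj(c,hold(p,[.03,-.05,.009]))-[160,10])*2.5))
for o in lids(c,300,8000): print(o[0],o[2],slide(c,o,.1576-.022-.006+.017), "tcp",s["tool_pos"])
E
```

```text
[[0.1, 0.5], [-0.1, 0.1], [-0.2, 0.1], [-0.0, 0.0]]
[ 0.5396  0.2781 -0.1405] -8.05 [[-0.7, -1.4], [0.5, -0.9], [0.5, 0.6], [-0.2, 0.5], [-0.4, -1.6], [0.3, 0.5], [0.6, 1.9], [-0.8, 1.0]]
[ 0.5395  0.2777 -0.1398 -0.003 ] -8.01 [[0.1, -0.6], [-0.6, -0.2], [-0.3, -0.2], [0.6, -0.2], [-0.1, -0.8], [0.2, 1.1], [0.6, 1.2], [-0.4, 0.3]]
tri (array([0.43649434, 0.23081538, 0.00308739]), [np.float64(0.00021035452688010972), np.float64(0.00021035452688012904)])
tri (array([0.57563696, 0.21105332, 0.00255489]), [np.float64(3.591825058959403e-05), np.float64(3.591825058928366e-05)])
bay0 [0.5351 0.2464 0.005 ] crop px fins: [319. 555.]
bay1 [0.5396 0.2781 0.005 ] crop px fins: [321. 459.]
bay2 [0.5441 0.3098 0.005 ] crop px fins: [324. 357.]
tab px [116. 412.] tabworld [0.4584 0.2896 0.025 ]
barface x [(0, [240.0, 338.0]), (0.0025, [248.0, 338.0]), (0.005, [256.0, 338.0])] stop [465.82634055 551.25057504]
[277. 283.] (np.float64(26.0), np.float64(98.0)) (array([0.507 , 0.2544, 0.1466]), 172.79, 0.0457) tcp [0.50628461 0.25384112 0.15757575]
```

The holder fits with residuals of about 1 px (under 1 mm): origin (0.5396, 0.2781), yaw -8.05°, bar value about 0.004. Triangulated plate height is 3 mm against the 5 mm given, which is within calibration. I'll approach bay0, stop 30 mm above it, and check the relative alignment there.

Run:
```python
from plant import robot, read_camera
from h import *
s=robot.read_state();p=np.load("hold.npy");t=np.array(hold(p,[-.005,-.032,.005]))
print(move(s,t[:2]-[.0007,.0006],.064,p[2]))
```

```text
[np.float64(-0.0043), np.float64(0.0239), np.float64(0.0936), 0.015]
```

Converted, 0.03 m is 0.6, 0.02 m is 0.4, 0.015 rad is 0.0048.

```bash
echo '{"segments": [[0.04,-0.08,0.24,0.4,0.0048],[0.04,0,0.24,0.6,0],[0.04,0,0,0.6,0],[0.04,0,0,0.28,0],[0.04,0,0,0,0],[0.04,0,0,0,0],[0.04,0,0,0,0]]}' | python3 inch.py
cat > look.py <<'E'
import sys
from plant import robot, read_camera
from h import *
n=sys.argv[1]; c=read_camera("wrist");s=robot.read_state();pickle.dump((c,s),open(n+".pkl","wb"))
im=np.ascontiguousarray(c["image"][:,:,::-1])
cv2.imwrite(f"pics/{n}.png",cv2.resize(im[90:350,120:440],None,fx=2.3,fy=2.3,interpolation=cv2.INTER_CUBIC))
z=s["tool_pos"][2]-.0287+.017
for o in lids(c,300,30000): print(o[0].round(1),o[2],slide(c,o,z))
R=Ro.from_rotvec(s["orientation"]).as_matrix(); p=np.load("hold.npy"); d=s["tool_pos"]-[p[0],p[1],0]
cs,sn=np.cos(p[2]),np.sin(p[2]); print("tcp in holder",round(cs*d[0]+sn*d[1],4),round(-sn*d[0]+cs*d[1],4),s["tool_pos"].round(4),"yawy",np.degrees(np.arctan2(R[1,1],R[0,1])).round(2))
E
python3 look.py w5
```

```text
t: 7.35
tool_pos: [0.531, 0.2482, 0.0658]
orientation: [2.37, 2.061, 0.005]
force: [0.6, 0.4, 0.9]
opening: 0.0535
gripper_force: 10.0
[277. 283.] (np.float64(26.0), np.float64(98.0)) (array([0.5318, 0.2484, 0.0541]), 171.92, 0.0459)
tcp in holder -0.0043 -0.0307 [0.5311 0.2483 0.0658] yawy -7.96
```

View pics/w5.png

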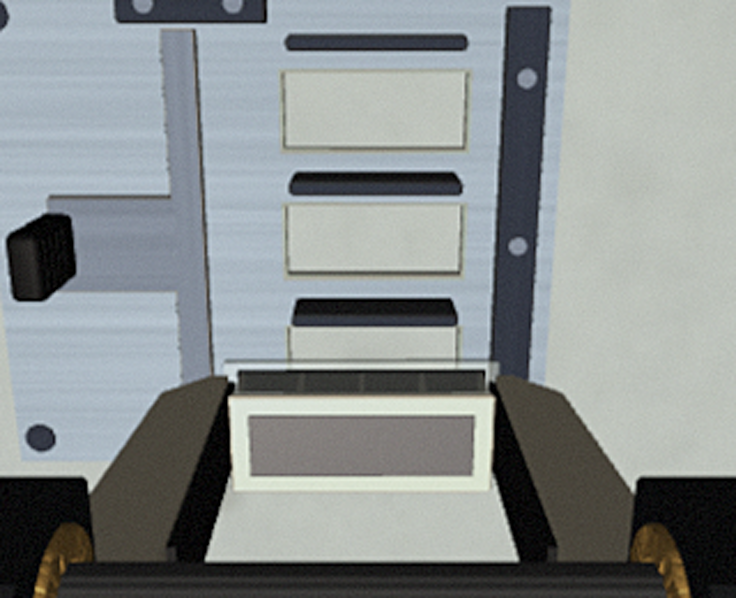

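The crop shows the slide level, with its glass edge at row 361. The fin tops' lower edges are at rows 325, 194 and 50, spanning columns 292–457. I'll compare these with the model to get the relative y.

```bash
cat > chk.py <<'E'
from h import *
def chk(f,items):
    c,s=pickle.load(open(f+".pkl","rb"));p=np.load("hold.npy");cs,sn=np.cos(p[2]),np.sin(p[2])
    for n,q,z in items:
        X=ray(c,np.array(q)/2.3-.3+[120,90],z);d=X[:2]-p[:2];print(n,"holder mm",(1e3*(cs*d[0]+sn*d[1])).round(2),(1e3*(-sn*d[0]+cs*d[1])).round(2))
E
python3 - <<'E'
from chk import *
chk("w5",[("fin-17.75 L(-20)",(292,325),.02),("fin-17.75 R(20)",(457,325),.02),("fin14.25 L",(290,194),.02),("fin14.25 R",(463,194),.02),("fin46.25 L",(285,50),.02),("fin46.25 R",(468,50),.02),
("stop30,y40",(504,80),.009),("stop 30,y-10",(493,340),.009),("bar",(205,230),.009),("tabtop",(15,298),.031),
("glass +y L",(225,361.5),.0397),("glass R",(498,361.5),.0397),("lid top TL",(230,395),.0541),("lid TR",(494,395),.0541),("lid BL",(234,490),.0541),("lid BR",(491,490),.0541)])
E
```

```text
fin-17.75 L(-20) holder mm -20.02 -16.77
fin-17.75 R(20) holder mm 19.21 -16.76
fin14.25 L holder mm -19.79 14.74
fin14.25 R holder mm 19.52 14.77
fin46.25 L holder mm -20.16 46.28
fin46.25 R holder mm 19.48 46.34
stop30,y40 holder mm 29.45 39.43
stop 30,y-10 holder mm 29.83 -24.67
bar holder mm -41.55 3.81
tabtop holder mm -80.29 -6.56
glass +y L holder mm -33.02 -18.15
glass R holder mm 25.9 -18.15
lid top TL holder mm -29.9 -19.54
lid TR holder mm 22.88 -19.55
lid BL holder mm -29.99 -40.89
lid BR holder mm 23.24 -40.93
```

Run:
```python
from chk import *
e=.0033
chk("w5",[("fin-17.75 L(-20)",(292,325),.02-e),("fin-17.75 R(20)",(457,325),.02-e),("fin14.25 L",(290,194),.02-e),("fin46.25 L",(285,50),.02-e),
("stop30,y40",(504,80),.009-e),("stop 30,y-25",(493,340),.009-e),("bar",(205,230),.009-e),("tabtop",(15,298),.031-e),
("glass +y L",(225,361.5),.0397-e),("glass R",(498,361.5),.0397-e),("lid top TL",(230,395),.0541-e),("lid TR",(494,395),.0541-e),("lid BL",(234,490),.0541-e),("lid BR",(491,490),.0541-e)])
```

```text
fin-17.75 L(-20) holder mm -20.29 -17.93
fin-17.75 R(20) holder mm 19.63 -17.93
fin14.25 L holder mm -20.06 14.12
fin46.25 L holder mm -20.44 46.22
stop30,y40 holder mm 30.01 39.26
stop 30,y-25 holder mm 30.4 -25.9
bar holder mm -42.16 3.05
tabtop holder mm -81.7 -7.61
glass +y L holder mm -33.58 -19.48
glass R holder mm 26.49 -19.48
lid top TL holder mm -30.45 -21.02
lid TR holder mm 23.46 -21.03
lid BL holder mm -30.53 -42.83
lid BR holder mm 23.83 -42.87
```

With a 3.3 mm camera height correction, every dimension comes out right (fins 40 mm, glass 60 mm). The slide's centre is at y ≈ -31.9 and x ≈ -3.4 mm, aligned with the bay. Lowering now.

Converted, 0.01 m is 0.2, 0.006 m is 0.12.

```bash
echo '{"segments": [[0.04,0,0,0.2,0],[0.04,0,0,0.2,0],[0.04,0,0,0.12,0],[0.04,0,0,0,0],[0.04,0,0,0,0]]}' | python3 inch.py; python3 look.py w6
```

```text
t: 7.9
tool_pos: [0.5295, 0.2477, 0.0371]
orientation: [-2.37, -2.062, 0.001]
force: [0.6, 0.1, 0.0]
opening: 0.0536
gripper_force: 10.0
[276.5 283.5] (np.float64(25.0), np.float64(97.0)) (array([0.5299, 0.2478, 0.0258]), 172.03, 0.0453)
tcp in holder -0.0055 -0.0314 [0.5298 0.2478 0.0375] yawy -7.96
```

```bash
echo '{"segments": [[0.04,0,0,0.04,0],[0.04,0,0,0.02,0],[0.04,0,0,0,0],[0.04,0,0,0,0]]}' | python3 inch.py; python3 look.py w6
```

```text
t: 8.35
tool_pos: [0.5298, 0.2478, 0.0347]
orientation: [-2.37, -2.062, -0.0]
force: [0.2, -0.3, -1.2]
opening: 0.0536
gripper_force: 10.0
[276.5 283.5] (np.float64(25.0), np.float64(97.0)) (array([0.5303, 0.2477, 0.0231]), 172.0, 0.0454)
tcp in holder -0.0053 -0.0313 [0.5299 0.2478 0.0348] yawy -7.96
```

Converted, -0.04 m is -0.8, -0.03 m is -0.6.

```bash
echo '{"segments": [[0.04,0,0,0.02,0],[0.04,0,0,0,0],[0.06,0,0,0,0],[0.075,0,0,0,0],[0.075,0,0,0,0],[0.075,0,0,-0.4,0],[0.075,0,0,-0.8,0],[0.075,0,0,-0.6,0],[0.075,0,0,0,0],[0.075,0,0,0,0]]}' | python3 inch.py; python3 look.py w7;  python3 - <<'E'
from h import *
c,_=pickle.load(open("w7.pkl","rb"))
E
```

```text
t: 9.4
tool_pos: [0.5305, 0.248, 0.1246]
orientation: [2.37, 2.061, 0.003]
force: [-1.2, -0.7, -1.4]
opening: 0.0752
gripper_force: 0.0
[276.  223.5] (np.float64(17.0), np.float64(64.0)) (array([0.5348, 0.2768, 0.1114]), 171.98, 0.0288)
tcp in holder -0.0057 -0.0315 [0.5295 0.2477 0.1231] yawy -7.97
```

View pics/w7.png

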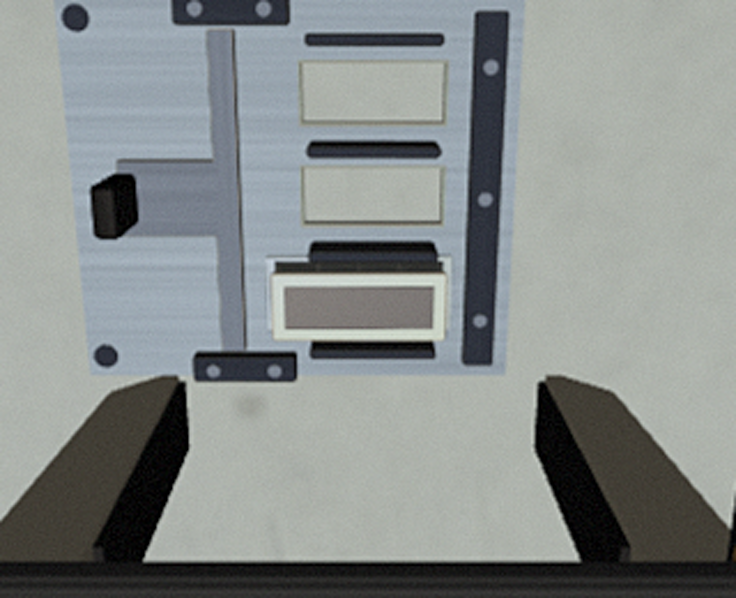

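The slide lies flat in bay0, with its lid centred near (360,307) in the crop. Slide_2 is next: move over it and turn to its heading.

The manual's scale: shifts go in shares of 50 mm and turns go in shares of pi rad. Converting my numbers, -0.04 m is -0.8, -0.035 m is -0.7, -0.14 rad is -0.0446.

```bash
echo '{"segments": [[0.08,-0.4,-0.02,-0.2,0],[0.08,-0.7,-0.02,0,0],[0.08,-0.8,-0.02,0,0],[0.08,-0.8,-0.02,0,0],[0.08,-0.8,-0.02,0,0],[0.08,-0.8,-0.02,0,0],[0.08,-0.8,-0.02,0,0],[0.08,-0.8,-0.02,0,0],[0.08,-0.8,-0.02,0,0],[0.08,-0.7,-0.02,0,0],[0.08,-0.4,-0.02,0,0],[0.08,0,0,0,-0.0446],[0.08,0,0,0,-0.0446],[0.08,0,0,0,-0.0446],[0.08,0,0,0,-0.0446],[0.08,0,0,0,-0.0341],[0.08,0,0,0,0],[0.08,0,0,0,0]]}' | python3 inch.py
python3 - <<'E'
from plant import robot, read_camera
from h import *
c=read_camera("wrist");s=robot.read_state()
for o in lids(c,300,8000):
    S=slide(c,o,.0137); print(o[0],o[2],S,s["tool_pos"],move(s,S[0][:2],.028,np.radians(S[1])))
E
```

```text
t: 11.25
tool_pos: [0.4641, -0.1366, 0.1323]
orientation: [-1.568, -2.72, 0.0]
force: [0.1, -0.4, -0.7]
opening: 0.08
gripper_force: 0.0
[466.82608032  88.90274048] (np.float64(23.9), np.float64(66.6)) (array([0.5319, 0.0062, 0.0137]), 0.96, 0.0475) [ 0.46429713 -0.13665446  0.13265325] [np.float64(0.0896), np.float64(0.1302), np.float64(0.1046), 0.5081]
[267.5 226. ] (np.float64(18.0), np.float64(61.0)) (array([ 0.4635, -0.1468,  0.0137]), 30.08, 0.046) [ 0.46429713 -0.13665446  0.13265325] [np.float64(-0.0085), np.float64(-0.0057), np.float64(0.1046), -0.0001]
```

Converted, 0.03 m is 0.6, 0.02 m is 0.4.

```bash
echo '{"segments": [[0.08,-0.17,-0.11,0.4,0],[0.08,0,0,0.6,0],[0.08,0,0,0.6,0],[0.08,0,0,0.34,0],[0.08,0,0,0.16,0],[0.08,0,0,0,0],[0.05,0,0,0,0],[0.04,0,0,0,0],[0.04,0,0,0,0],[0.04,0,0,0,0],[0.04,0,0,0,0]]}' | python3 inch.py 10;python3 look.py w8
```

```text
t: 12.4
tool_pos: [0.4651, -0.1473, 0.0295]
orientation: [1.564, 2.723, 0.0]
force: [-0.6, 0.7, 4.4]
opening: 0.0537
gripper_force: 10.0
[276.5 276. ] (np.float64(26.0), np.float64(99.0)) (array([ 0.4647, -0.144 ,  0.0178]), 30.21, 0.0461)
tcp in holder -0.0142 -0.4317 [ 0.465  -0.1473  0.0295] yawy 30.25
```

Gripped. The lid centre sits 7 px higher than on slide_3, so it is about 3.2 mm towards tool +x, and I'll compensate when placing. Lift and turn.

Converted, -0.04 m is -0.8, -0.02 m is -0.4, 0.14 rad is 0.0446.

```bash
echo '{"segments": [[0.04,0,0,-0.4,0],[0.04,0,0,-0.8,0],[0.04,0,0,-0.8,0],[0.04,0,0,-0.2,0.0318],[0.04,0,0,0,0.0446],[0.04,0,0,0,0.0446],[0.04,0,0,0,0.0446],[0.04,0,0,0,0.0318],[0.04,0,0,0,0.0153],[0.04,0,0,0,0]]}' | python3 inch.py;python3 - <<'E'
from plant import robot, read_camera
from h import *
s=robot.read_state();p=np.load("hold.npy")
print(move(s,hold(p,[-.005,-.0023,0])[:2],.066,p[2]))
E
```

```text
t: 13.45
tool_pos: [0.4643, -0.1469, 0.1385]
orientation: [-2.372, -2.06, 0.0]
force: [-0.4, 0.4, 0.6]
opening: 0.0538
gripper_force: 10.0
[np.float64(0.4291), np.float64(0.01), np.float64(0.0725), -0.0002]
```

Converted, 0.04 m is 0.8, 0.035 m is 0.7.

```bash
echo '{"segments": [[0.04,0.4,0,0,0],[0.04,0.7,0.02,0,0],[0.04,0.8,0.02,0,0],[0.04,0.8,0.02,0,0],[0.04,0.8,0.02,0,0],[0.04,0.8,0.02,0,0],[0.04,0.8,0.02,0,0],[0.04,0.8,0.02,0,0],[0.04,0.8,0.02,0,0],[0.04,0.8,0.02,0,0],[0.04,0.7,0.02,0,0],[0.04,0.4,0.02,0,0],[0.04,0,0,0.4,0],[0.04,0,0,0.6,0],[0.04,0,0,0,0],[0.04,0,0,0,0]]}' | python3 inch.py;python3 - <<'E'
from plant import robot, read_camera
from h import *
s=robot.read_state();p=np.load("hold.npy")
print(move(s,hold(p,[-.005,-.0023,0])[:2],.066,p[2]))
E
```

```text
t: 15.05
tool_pos: [0.5345, 0.2769, 0.0881]
orientation: [-2.37, -2.061, 0.004]
force: [-0.1, 0.2, 0.4]
opening: 0.0538
gripper_force: 10.0
[np.float64(-0.0004), np.float64(-0.0001), np.float64(0.0221), 0.0014]
```

Converted, 0.018 m is 0.36, 0.004 m is 0.08.

```bash
echo '{"segments": [[0.04,0,0,0.36,0],[0.04,0,0,0.08,0],[0.04,0,0,0,0],[0.04,0,0,0,0]]}' | python3 inch.py
cat > fin.py <<'E'
import sys
from plant import robot, read_camera
from h import *
ye=float(sys.argv[1])  # expected -y edge of the +y side fin (holder, mm)
c=read_camera("wrist");s=robot.read_state();p=np.load("hold.npy");cs,sn=np.cos(p[2]),np.sin(p[2]);z=s["tool_pos"][2];e=.0033
def H(q,zz):
    d=ray(c,q,zz)[:2]-p[:2];return np.array([1e3*(cs*d[0]+sn*d[1]),1e3*(-sn*d[0]+cs*d[1])]).round(2)
g=cv2.cvtColor(c["image"],cv2.COLOR_RGB2GRAY).astype(float)
for dx in(-.012,0,.012):
    q=proj(c,hold(p,[dx,ye/1e3,.02-e])); col=int(round(q[0])); r=int(round(q[1]))
    seg=np.diff(g[r-6:r+7,col-1:col+2].mean(1)); k=int(seg.argmax()); print("fin edge expect",q.round(1),"found row",r-6+k+.5,H((col,r-6+k+.5),.02-e), seg.max())
for o in lids(c,300,30000):
    if o[2][0]>20: print("lid",o[0],o[2],"slide centre",H(o[0],z-.0287+.017-e),slide(c,o,.05)[1])
print(s["tool_pos"].round(4),"tcp",np.round([cs*(s["tool_pos"][0]-p[0])+sn*(s["tool_pos"][1]-p[1]),-sn*(s["tool_pos"][0]-p[0])+cs*(s["tool_pos"][1]-p[1])],4))
E
python3 fin.py 14.25
```

```text
t: 15.45
tool_pos: [0.536, 0.2774, 0.068]
orientation: [2.371, 2.06, 0.002]
force: [-0.1, 0.1, -0.3]
opening: 0.0537
gripper_force: 10.0
fin edge expect [260.3 225.2] found row 226.5 [-12.19  13.46] 95.33333333333333
fin edge expect [281.7 225.2] found row 226.5 [ 0.15 13.45] 94.33333333333334
fin edge expect [303.2 225.1] found row 226.5 [11.93 13.45] 98.33333333333333
lid [277. 276.] (np.float64(26.0), np.float64(98.0)) slide centre [-2.75  0.99] 171.91
[0.5361 0.2774 0.0681] tcp [-0.0034 -0.0012]
```

Converted, -0.0015 m is -0.03, -0.0014 m is -0.028.

```bash
echo '{"segments": [[0.04,-0.028,-0.03,0,0],[0.04,0,0,0,0],[0.04,0,0,0,0]]}' | python3 inch.py; python3 fin.py 14.25
```

```text
t: 15.8
tool_pos: [0.5337, 0.2761, 0.067]
orientation: [2.371, 2.061, 0.001]
force: [-0.1, 0.4, -0.4]
opening: 0.0537
gripper_force: 10.0
fin edge expect [264. 223.] found row 224.5 [-12.    13.35] 84.33333333333333
fin edge expect [285.6 223. ] found row 224.5 [ 0.25 13.35] 84.99999999999999
fin edge expect [307.1 223. ] found row 224.5 [11.94 13.35] 79.33333333333333
lid [277. 276.] (np.float64(26.0), np.float64(98.0)) slide centre [-4.82 -0.71] 171.94
[0.5337 0.2761 0.0668] tcp [-0.0056 -0.0028]
```

Converted, 0.01 m is 0.2, 0.008 m is 0.16.

```bash
echo '{"segments": [[0.04,0,0,0.2,0],[0.04,0,0,0.2,0],[0.04,0,0,0.16,0],[0.04,0,0,0.04,0],[0.04,0,0,0,0],[0.04,0,0,0,0]]}' | python3 inch.py; python3 fin.py 14.25
```

```text
t: 16.45
tool_pos: [0.5338, 0.2761, 0.0367]
orientation: [2.371, 2.061, 0.0]
force: [0.6, -0.2, 0.0]
opening: 0.0539
gripper_force: 10.0
fin edge expect [261.9 243. ] found row 238.5 [-11.9   16.52] 19.666666666666664
fin edge expect [287. 243.] found row 238.5 [-0.03 16.52] 16.0
fin edge expect [312.2 243. ] found row 237.5 [11.84 17.03] 16.000000000000004
lid [277.         275.99996948] (np.float64(26.0), np.float64(98.0)) slide centre [-4.77 -0.48] 171.94
[0.5339 0.2762 0.0369] tcp [-0.0053 -0.0027]
```

Already between the fins with no contact force. Set it down, release, and lift.

Converted, -0.04 m is -0.8, -0.02 m is -0.4.

```bash
echo '{"segments": [[0.04,0,0,0.04,0],[0.04,0,0,0.016,0],[0.04,0,0,0,0],[0.06,0,0,0,0],[0.075,0,0,0,0],[0.075,0,0,0,0],[0.075,0,0,-0.4,0],[0.075,0,0,-0.8,0],[0.075,0,0,-0.8,0],[0.075,0,0,0,0]]}' | python3 inch.py
python3 - <<'E'
from plant import robot, read_camera
from h import *
s=robot.read_state();print(s["tool_pos"],s["q"].round(2),move(s,(.5315,.004),.14,np.pi/2))
E
```

```text
t: 17.5
tool_pos: [0.5375, 0.2777, 0.1411]
orientation: [2.369, 2.058, 0.016]
force: [0.9, 1.2, -0.3]
opening: 0.0748
gripper_force: 0.0
[0.53746343 0.27769409 0.14107259] [0.39 0.2  1.6  0.   1.34 0.53] [np.float64(-0.2719), np.float64(0.0323), np.float64(-0.0001), 1.4308]
```

Converted, -0.04 m is -0.8, -0.035 m is -0.7, 0.13 rad is 0.0414.

```bash
echo '{"segments": [[0.045,-0.4,0.04,0,0],[0.045,-0.7,0.08,0,0],[0.045,-0.8,0.1,0,0],[0.045,-0.8,0.1,0,0],[0.045,-0.8,0.1,0,0],[0.045,-0.8,0.1,0,0],[0.045,-0.7,0.08,0,0],[0.045,-0.4,0.04,0,0],[0.045,0,0,0,0.0446],[0.045,0,0,0,0.0462],[0.045,0,0,0,0.0462],[0.045,0,0,0,0.0462],[0.045,0,0,0,0.0462],[0.045,0,0,0,0.0462],[0.045,0,0,0,0.0462],[0.045,0,0,0,0.0462],[0.045,0,0,0,0.0462],[0.045,0,0,0,0.0414],[0.045,0,0,0,0],[0.045,0,0,0,0]]}' | python3 inch.py
python3 - <<'E'
from plant import robot, read_camera
from h import *
c=read_camera("wrist");s=robot.read_state();pickle.dump((c,s),open("w9.pkl","wb"))
for o in lids(c,300,8000):
    S=slide(c,o,.0167); print(o[0],o[2],S,s["tool_pos"],s["q"].round(2),move(s,S[0][:2],.031,np.radians(S[1]+90)))
E
```

```text
t: 19.5
tool_pos: [0.5274, 0.0043, 0.1334]
orientation: [-3.142, -0.008, 0.001]
force: [-1.1, 0.2, 0.0]
opening: 0.045
gripper_force: 0.0
[278.28713989 212.99389648] (np.float64(18.7), np.float64(58.4)) (array([0.5296, 0.0047, 0.0167]), 1.5, 0.0451) [0.52746162 0.00425045 0.13348342] [-0.09  0.01  1.81  0.    1.32  1.48] [np.float64(0.0022), np.float64(-0.0004), np.float64(0.1025), -0.0217]
```

Converted, 0.03 m is 0.6, 0.02 m is 0.4, -0.02 rad is -0.0064.

```bash
echo '{"segments": [[0.045,0.08,0,0.4,-0.0064],[0.045,0,0,0.6,0],[0.045,0,0,0.6,0],[0.045,0,0,0.3,0],[0.045,0,0,0.14,0],[0.045,0,0,0,0],[0.03,0,0,0,0],[0.015,0,0,0,0],[0.015,0,0,0,0],[0.015,0,0,0,0],[0.015,0,0,0,0]]}' | python3 inch.py 10
```

```text
t: 20.65
tool_pos: [0.5325, 0.0042, 0.0329]
orientation: [3.141, 0.033, 0.003]
force: [-0.9, -0.2, 6.3]
opening: 0.0219
gripper_force: 10.0
```

Converted, -0.03 m is -0.6, -0.027 m is -0.54.

```bash
echo '{"segments": [[0.015,0,0,-0.4,0],[0.015,0,0,-0.6,0],[0.015,0,0,-0.4,0],[0.015,-0.2,-0.3,0,0],[0.015,-0.4,-0.54,0,0],[0.015,-0.5,-0.6,0,0],[0.015,-0.5,-0.6,0,0],[0.015,-0.2,-0.3,0,0],[0.015,0,0,0.4,0],[0.015,0,0,0.6,0],[0.015,0,0,0.3,0],[0.015,0,0,0,0],[0.015,0,0,0,0]]}' | python3 inch.py
```

```text
t: 21.95
tool_pos: [0.4381, 0.1196, 0.0362]
orientation: [3.141, 0.033, -0.003]
force: [-0.0, 0.0, 0.6]
opening: 0.022
gripper_force: 10.0
```

Converted, -0.04 m is -0.8, -0.02 m is -0.4, -0.15 rad is -0.0477.

```bash
echo '{"segments": [[0.015,0,0,0.08,0],[0.015,0,0,0.04,0],[0.015,0,0,0,0],[0.03,0,0,0,0],[0.05,0,0,0,0],[0.05,0,0,0,0],[0.05,0,0,-0.4,0],[0.05,0,0,-0.8,0],[0.08,0,0,-0.8,0],[0.08,-0.4,0,0,-0.0318],[0.08,0,0,0,-0.0477],[0.08,0,0,0,-0.0477],[0.08,0,0,0,-0.0477],[0.08,0,0,0,-0.0477],[0.08,0,0,0,-0.0477],[0.08,0,0,0,-0.0477],[0.08,0,0,0,-0.0477],[0.08,0,0,0,-0.0477],[0.08,0,0,0,-0.0477],[0.08,0,0,0,-0.0382]]}' | python3 inch.py
echo '{"segments": [[0.08,0,0,0,0],[0.08,0,0,0,0]]}' | python3 inch.py
python3 - <<'E'
from plant import robot, read_camera
from h import *
c=read_camera("wrist");s=robot.read_state();pickle.dump((c,s),open("w10.pkl","wb"))
for o in lids(c,300,8000):
    S=slide(c,o,.0137); print(o[0],o[2],S,s["tool_pos"],s["q"].round(2),move(s,S[0][:2],.028,np.radians(S[1])))
E
```

```text
t: 23.95
tool_pos: [0.4192, 0.1189, 0.1309]
orientation: [2.192, 2.25, 0.0]
force: [0.5, 0.3, -0.6]
opening: 0.0801
gripper_force: 0.0
t: 24.15
tool_pos: [0.4192, 0.1189, 0.1309]
orientation: [2.203, 2.239, -0.0]
force: [0.0, 0.6, 0.2]
opening: 0.0802
gripper_force: 0.0
[456.56539917  26.62919617] (np.float64(24.8), np.float64(73.2)) (array([0.5341, 0.2489, 0.0137]), 172.05, 0.0481) [0.41926309 0.11891649 0.13088583] [ 0.16 -0.25  2.06  0.    1.33  0.14] [np.float64(0.1281), np.float64(0.117), np.float64(0.1029), 0.1553]
[299.99996948 215.5       ] (np.float64(17.0), np.float64(62.0)) (array([0.4375, 0.1199, 0.0137]), 0.91, 0.0461) [0.41926309 0.11891649 0.13088583] [ 0.16 -0.25  2.06  0.    1.33  0.14] [np.float64(0.0007), np.float64(0.0182), np.float64(0.1029), 0.0006]
[175. 380.] (np.float64(14.0), np.float64(44.0)) (array([ 0.3352, -0.0295,  0.0137]), 0.88, 0.0377) [0.41926309 0.11891649 0.13088583] [ 0.16 -0.25  2.06  0.    1.33  0.14] [np.float64(-0.147), np.float64(-0.0865), np.float64(0.1029), 0.0012]
```

Converted, 0.03 m is 0.6, 0.001 m is 0.02.

```bash
echo '{"segments": [[0.08,0.02,0.36,0.4,0],[0.08,0,0,0.6,0],[0.08,0,0,0.6,0],[0.08,0,0,0.32,0],[0.08,0,0,0.12,0],[0.08,0,0,0,0],[0.05,0,0,0,0],[0.04,0,0,0,0],[0.04,0,0,0,0],[0.04,0,0,0,0],[0.04,0,0,0,0]]}' | python3 inch.py 10;python3 look.py w11
```

```text
t: 25.3
tool_pos: [0.4378, 0.1204, 0.0296]
orientation: [2.199, 2.243, 0.002]
force: [-1.0, 0.6, 5.4]
opening: 0.0539
gripper_force: 10.0
[276.5 280.5] (np.float64(27.0), np.float64(97.0)) (array([0.4385, 0.1218, 0.0179]), 1.08, 0.0453)
tcp in holder -0.0786 -0.1704 [0.4379 0.1204 0.0296] yawy 1.14
```

Converted, -0.04 m is -0.8, -0.03 m is -0.6, 0.08 rad is 0.0255.

```bash
echo '{"segments": [[0.04,0,0,-0.4,0],[0.04,0,0,-0.8,0],[0.04,0,0,-0.6,0.0255],[0.04,0,0,0,0.0255],[0.04,0,0,0,0],[0.04,0,0,0,0]]}' | python3 inch.py;python3 - <<'E'
from plant import robot, read_camera
from h import *
s=robot.read_state();p=np.load("hold.npy")
print(move(s,hold(p,[-.005,.0316,0])[:2],.068,p[2]))
E
```

```text
t: 25.95
tool_pos: [0.4366, 0.1202, 0.1181]
orientation: [-2.368, -2.063, 0.002]
force: [-1.0, -0.9, -0.6]
opening: 0.0536
gripper_force: 10.0
[np.float64(0.2022), np.float64(0.0754), np.float64(0.05), 0.0028]
```

Converted, 0.04 m is 0.8, 0.03 m is 0.6, 0.003 rad is 0.001.

```bash
echo '{"segments": [[0.04,0.3,0.1,0,0],[0.04,0.6,0.22,0,0],[0.04,0.8,0.3,0,0],[0.04,0.8,0.3,0,0],[0.04,0.8,0.3,0,0],[0.04,0.5,0.2,0,0],[0.04,0.24,0.08,0,0.001],[0.04,0,0,0.4,0],[0.04,0,0,0.4,0],[0.04,0,0,0.2,0],[0.04,0,0,0,0],[0.04,0,0,0,0]]}' | python3 inch.py;python3 fin.py 46.25
```

```text
t: 27.15
tool_pos: [0.5395, 0.3096, 0.0686]
orientation: [-2.374, -2.057, 0.001]
force: [0.2, 0.7, -0.6]
opening: 0.054
gripper_force: 10.0
fin edge expect [262.4 225.4] found row 226.5 [-12.24  45.61] 108.66666666666666
fin edge expect [283.8 225.4] found row 226.5 [ 0.14 45.58] 107.33333333333334
fin edge expect [305.1 225.3] found row 226.5 [11.95 45.55] 105.33333333333334
lid [276.5 280.5] (np.float64(27.0), np.float64(97.0)) slide centre [-4.09 31.46] 171.82
[0.5401 0.3099 0.0696] tcp [-0.004   0.0316]
```

Converted, 0.01 m is 0.2, 0.0002 m is 0.004.

```bash
echo '{"segments": [[0.04,0.004,-0.02,0.2,0],[0.04,0,0,0.2,0],[0.04,0,0,0.16,0],[0.04,0,0,0.06,0],[0.04,0,0,0,0],[0.04,0,0,0,0]]}' | python3 inch.py;python3 fin.py 46.25 | tail -2
```

```text
t: 27.8
tool_pos: [0.5388, 0.3102, 0.0379]
orientation: [-2.374, -2.057, -0.0]
force: [-0.2, -0.4, -0.6]
opening: 0.054
gripper_force: 10.0
lid [276.96911621 386.59014893] (np.float64(21.9), np.float64(86.2)) slide centre [ -4.77 -29.8 ] 172.64
[0.539  0.3103 0.0382] tcp [-0.0051  0.0318]
```

Converted, -0.04 m is -0.8, -0.03 m is -0.6.

```bash
echo '{"segments": [[0.04,0,0,0.06,0],[0.04,0,0,0.016,0],[0.04,0,0,0,0],[0.06,0,0,0,0],[0.075,0,0,0,0],[0.075,0,0,0,0],[0.075,0,0,-0.4,0],[0.075,0,0,-0.8,0],[0.075,0,0,-0.8,0],[0.075,-0.6,0,0,0],[0.075,-0.8,0,0,0],[0.075,-0.6,0,0,0],[0.075,0,0,0,0],[0.075,0,0,0,0]]}' | python3 inch.py
python3 - <<'E'
from plant import robot, read_camera
from h import *
c=read_camera("wrist");s=robot.read_state();pickle.dump((c,s),open("w12.pkl","wb"))
cv2.imwrite("pics/w12.png",cv2.resize(np.ascontiguousarray(c["image"][0:260,120:440,::-1]),None,fx=2.3,fy=2.3,interpolation=cv2.INTER_CUBIC))
p=np.load("hold.npy");print(s["tool_pos"],move(s,hold(p,[-.082,0,0])[:2],.05,p[2]))
E
```

```text
t: 29.25
tool_pos: [0.5246, 0.2109, 0.1342]
orientation: [-2.376, -2.055, -0.001]
force: [0.2, 0.4, 0.1]
opening: 0.0751
gripper_force: 0.0
[0.52460981 0.21157542 0.13413247] [np.float64(0.0677), np.float64(-0.0767), np.float64(0.0842), -0.0031]
```

View pics/w12.png

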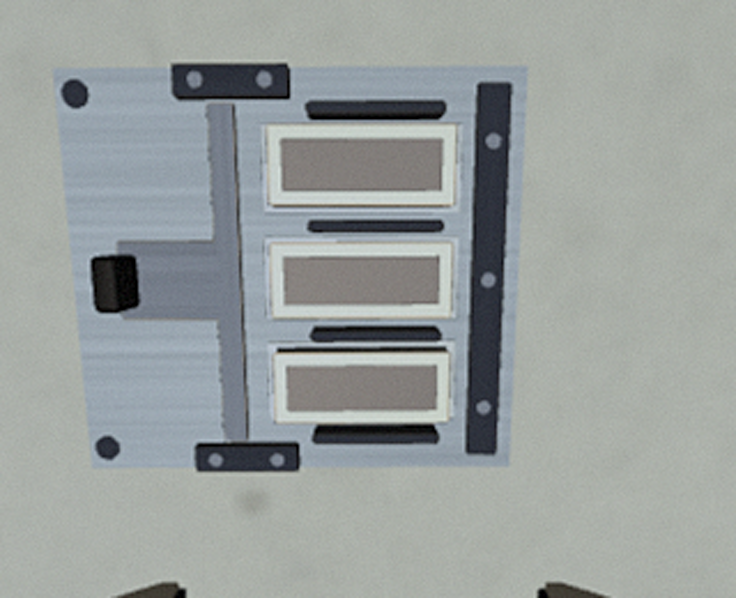

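All three slides lie in their bays; the lids are at crop rows 165, 280 and 388. The tab is at (115,284) and the bar at about column 240. Now I'll straddle the tab with open fingers.

Converted, -0.04 m is -0.8, 0.038 m is 0.76, -0.003 rad is -0.001.

```bash
echo '{"segments": [[0.04,0.6,-0.66,0,0],[0.04,0.76,-0.8,0,-0.001],[0.04,0,0,0.6,0],[0.04,0,0,0.6,0],[0.04,0,0,0.4,0],[0.04,0,0,0,0],[0.04,0,0,0,0]]}' | python3 inch.py;python3 - <<'E'
from plant import robot, read_camera
from h import *
s=robot.read_state();p=np.load("hold.npy");print(s["tool_pos"],move(s,hold(p,[-.078,0,0])[:2],.034,p[2]))
E
```

```text
t: 30.0
tool_pos: [0.4649, 0.2856, 0.0541]
orientation: [-2.37, -2.061, 0.001]
force: [0.6, -0.2, 1.1]
opening: 0.04
gripper_force: 0.0
[0.46487461 0.28562628 0.0541355 ] [np.float64(0.003), np.float64(-0.003), np.float64(0.0201), 0.0014]
```

Converted, 0.01 m is 0.2, -0.003 m is -0.06, 0.001 rad is 0.0003.

```bash
echo '{"segments": [[0.04,0.06,-0.06,0.2,0.0003],[0.04,0,0,0.2,0],[0.04,0,0,0,0],[0.02,0,0,0,0],[0.016,0,0,0,0],[0.016,0,0,0,0],[0.016,0,0,0,0]]}' | python3 inch.py 5;python3 look.py w13|tail -1
```

```text
t: 30.7
tool_pos: [0.4628, 0.2883, 0.0344]
orientation: [2.372, 2.059, 0.001]
force: [-0.0, 0.8, 0.3]
opening: 0.0168
gripper_force: 0.0
tcp in holder -0.0775 -0.0007 [0.4628 0.2883 0.0343] yawy -8.08
```

Converted, 0.003 m is 0.06, 0.002 m is 0.04.

```bash
echo '{"segments": [[0.016,0,0.06,0,0],[0.016,0,0.06,0,0],[0.016,0,0.06,0,0],[0.016,0,0.04,0,0],[0.016,0,0.02,0,0],[0.016,0,0,0,0],[0.016,0,0,0,0]]}' | python3 inch.py;python3 look.py w14|tail -1
echo '{"segments": [[0.016,0,0.02,0,0],[0.016,0,0.02,0,0],[0.016,0,0,0,0]]}' | python3 inch.py;python3 look.py w14|tail -1
```

```text
t: 31.45
tool_pos: [0.4746, 0.2865, 0.034]
orientation: [2.372, 2.059, 0.0]
force: [0.3, -0.0, 0.8]
opening: 0.016
gripper_force: 0.3
tcp in holder -0.0655 -0.0008 [0.4746 0.2865 0.034 ] yawy -8.08
t: 31.8
tool_pos: [0.4763, 0.2863, 0.034]
orientation: [-2.372, -2.059, 0.0]
force: [-2.7, 0.7, 2.2]
opening: 0.0162
gripper_force: 1.2
tcp in holder -0.0638 -0.0008 [0.4763 0.2863 0.034 ] yawy -8.08
```

Converted, 0.001 m is 0.02.

```bash
for i in 1 2; do echo '{"segments": [[0.016,0,0.02,0,0],[0.016,0,0,0,0],[0.016,0,0,0,0]]}' | python3 inch.py|grep -E "force|opening";python3 look.py w14|tail -1; done
```

```text
force: [-2.7, 1.0, 2.2]
opening: 0.0161
gripper_force: 1.9
tcp in holder -0.0629 -0.0008 [0.4772 0.2862 0.034 ] yawy -8.08
force: [-6.9, 2.1, 5.6]
opening: 0.0164
gripper_force: 4.2
tcp in holder -0.0628 -0.0008 [0.4773 0.2861 0.0339] yawy -8.07
```

Converted, 0.001 m is 0.02.

```bash
for i in 1 2; do echo '{"segments": [[0.016,0,0.02,0,0],[0.016,0,0,0,0],[0.016,0,0,0,0]]}' | python3 inch.py 20|grep -E "force|opening";python3 look.py w14|tail -1; done
```

```text
force: [-13.2, 1.1, 9.2]
opening: 0.0159
gripper_force: 6.3
tcp in holder -0.0626 -0.0008 [0.4774 0.2861 0.0339] yawy -8.06
force: [-16.4, 1.4, 12.4]
opening: 0.016
gripper_force: 8.5
tcp in holder -0.0625 -0.0008 [0.4776 0.2861 0.0338] yawy -8.06
```

The bar has stalled firmly at 16 N, so it is home. Back off, open, lift, and check.

```bash
echo '{"segments": [[0.016,0,-0.08,0,0],[0.02,0,-0.04,0,0],[0.026,0,0,0,0],[0.026,0,0,0,0],[0.026,0,0,-0.4,0],[0.026,0,0,-0.8,0],[0.026,0,0,-0.8,0],[0.026,-0.6,0.4,0,0],[0.026,-0.8,0.6,0,0],[0.026,-0.8,0.4,0,0],[0.026,0,0,0,0],[0.026,0,0,0,0]]}' | python3 inch.py;python3 - <<'E'
from plant import robot, read_camera
from h import *
c=read_camera("wrist")
cv2.imwrite("pics/w15.png",cv2.resize(np.ascontiguousarray(c["image"][0:260,120:440,::-1]),None,fx=2.3,fy=2.3,interpolation=cv2.INTER_CUBIC))
p=np.load("hold.npy")
for n,X in(("bar.016,y20",(-.03,.02,.0057)),("stop30",(.03,.02,.0057)),("tab",(-.07,0,.0277)),*[("lid",(0,y,.0187)) for y in(-.032,0,.032)]): print(n,((proj(c,hold(p,X))-[120,0])*2.3).round(0))
for o in lids(c,300,8000):
    d=ray(c,o[0],.0187)[:2]-p[:2];cs,sn=np.cos(p[2]),np.sin(p[2]);print("slide",np.round([cs*d[0]+sn*d[1],-sn*d[0]+cs*d[1]],4),slide(c,o,.0187)[1])
E
```

```text
t: 34.45
tool_pos: [0.5287, 0.1668, 0.1341]
orientation: [-2.375, -2.056, -0.0]
force: [-0.0, 0.5, -0.2]
opening: 0.0256
gripper_force: 0.0
bar.016,y20 [237.  56.]
stop30 [443.  55.]
tab [ 83. 121.]
lid [341. 242.]
lid [340. 124.]
lid [338.  -3.]
slide [-0.0004  0.0006] 171.77
slide [-0.0005 -0.0316] 171.76
```

View pics/w15.png

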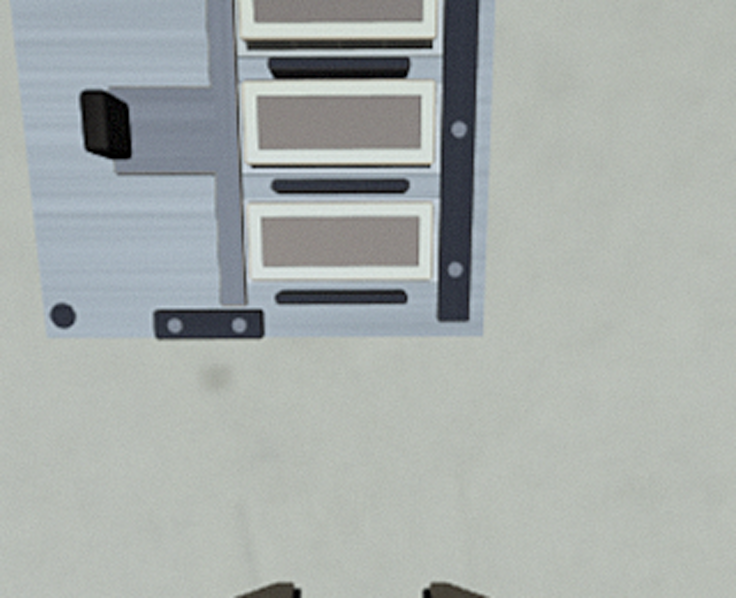

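The picture shows the slides against the stop (column 440) with the bar at their ends (column 240). Bay0's and bay1's slides measure within 0.7 mm of home. Bay2's slide is only partly in view but looks in line, and the gripper is clear.

```bash
python3 -c "
from plant import robot, read_camera
print(robot.close_job())"
```

```text
the job is handed in; nothing more can be done
None
```

I loaded all three slides level in their bays, pushed the clamp bar home until it stalled at about 16 N, let go and handed the job in at 34.5 s; the result wasn't reported, and the slide in the +32 mm bay was only partly in view in the last picture.

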